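Switch on the painter's lamp at its push-to-turn selector

ROBOT

A 6-joint arm with a two-finger parallel gripper is mounted at the origin on the work surface. World frame = base frame: x ahead of the robot, y to its left, z up, the work surface at z = 0. Lengths are in m, angles in rad, forces in N, time in s.
With the tool pointing down it reaches from about 0.4 to 0.925 m from the base axis. Payload 12.5 kg.
Tool frame: the origin (TCP) lies on the mounting face of the last link; the fingertips stand 190 mm ahead of it and the grasp point (between the pads) lies 171 mm ahead of it; z points along the fingers, y is the line along which they close (so a half turn about z gives the same grasp; the last joint's range is limited). The gripper opens to 95 mm and grips with 3 to 60 N. Pads are 20 mm wide; open, the fingers measure 119 mm over their backs; the gripper's body (75 mm by 180 mm) begins 59 mm behind the grasp point.
Start: joints at [1.051, 0.491, 1.559, -0, 1.092, -0.106], TCP at [0.251, 0.572, 0.405] pointing down, gripper open.
Joint ranges: [-3.1, 3.1], [-0.84, 2.19], [0.05, 2.79], [-1.13, 4.28], [0.06, 2.93], [-2.69, 2.69]. Speed limits (rad/s): [2.22, 2.22, 2.79, 3.14, 3.14, 3.14].

INTERFACE

Orientations are given as a rotation vector (axis times angle).
In Python, from bench import env gives the robot as it stands. The module is installed in compiled form; this text tells all that it offers.
- The arm moves only by the shell command python3 -m crank 'ROWS' [FORCE]. ROWS is JSON, a list of rows, each a list of 3 entries, a list of its own where there are three numbers: the opening, from -1 (shut) to 1 (fully open), then the shift along the tool's x, y, z in units of 150 mm (1.0 is 150 mm), then the turn, a rotation vector about the tool's x, y, z in units of 45 degrees (1.0 is 45 degrees). A call has 1 to 5 rows; each row is the pose to reach, as a shift and turn from the pose commanded when the call began, along the tool's axes at that moment; what a row does not reach only later rows make up. A row lasts 1/12 s, in which the tool goes at most 41.7 mm and 7.16 degrees, less where a joint would pass 70% of its speed; a pose out of reach is approached as far as the arm can. A call with a number of a shift or a turn outside -1 to 1 is refused whole. A call with a gripper value outside its range is refused whole. The fingers move at their own pace and stop on an object; FORCE is the grip in N (left out, the last holds). Time passes only in rows, so rows that repeat a pose let the fingers close. It gives the time, the measured TCP pose, the force, the opening and the grip force at its end, in the units of the state.
- env.get_obs(): the state, without advancing time (a new reading comes with each control period).
- env.snapshot(name): name is "scene" or "top" or "wrist"; returns a dict with "img" (480x640x3 uint8, red, green, blue), "fx", "fy", "cx", "cy" (pixels), "R" (3x3) and "t" (3): a world point X has camera coordinates R X + t. Camera axes: x right, y down, z forward; pixel columns grow to the right and rows downward; lengths in m; the calibration is good to about 2 mm. A picture is of the moment at which its call begins. There is no depth.
- env.finish_job(): hands the job in; it is judged then, once.
Trained networks look in a picture, given as the dict that the camera call returned (one of the last four; its "shot" number tells which), for a name from the list of things; names that differ only in an ending like _2 or _b are one class to them, and where a whole thing is asked for, a point or a joint stands for the part that bears it (a point fixed in the world has none). Each returns a list of dicts, best first, with "score" (0 to 1); they miss things now and then, are a little off and sometimes report something else, mostly with a low value. They report only what shows in the picture. A call takes as long as a camera call. They do not tell look-alikes from the thing itself.
- env.masks_of(target, picture): "region" (480x640 bool, what is visible of it) and "rect" ([left, top, right, bottom] in pixels, round what is visible of it).
- env.pinpoint(target, picture): "xy" ([column, row] in pixels: a listed point, or the origin of a listed thing).
The state is a dict: "time_s": time; "joint_positions": joint angles; "qd": joint speeds; "tau": joint torques, N m; "tcp_pos": TCP position; "eef_rot": TCP orientation; "force": force on the tool from outside, world axes, zero at the start; "ft_torque": the same for the moment, N m; "grip_width": finger opening in m; "grip_force": force on a finger pad.
Only numpy, scipy, OpenCV 4.12 (cv2) and the standard library are available. Lean on these libraries where they do the work, as an engineer would, in place of code of your own. Each camera call takes 0.05 s, during which the arm holds its last target. There are 200 camera calls.

TASK

The purple lamp is still off. On the purple control box, push the selector knob in, turn it clockwise by one position while it is in, so that its white pointer goes from the grey dot to the green dot, and let go so that it springs fully back out. Leave the selectors on the yellow and red boxes as they are.

Things in the scene. Friction and masses are not known exactly. Their poses are not given: they have to be found in the camera images.
- lamp_grip (a point): Centre of the knob on the purple control box (110 x 110 x 60 mm high, fixed): a round black knob, 38 mm across, 34 high, on an upright shaft. With the knob out this point, on the turning axis, is 95 mm above the bench; the knob spans 18 to 52 mm above the box's top. x points from the axis to the knob's white pointer line, z up; it moves with the knob, which pushes straight down 10 mm.
- lamp_knob (a joint): Turn of the purple box's knob, rad, growing clockwise from above: 0 grey dot (off; starts within 0.12), 1.05 green dot, 2.09 white dot. Locked until pushed at least 6 mm down against a spring (5 N at first, 11 N fully in, at 10 mm); 8 to 9 mm is a good depth to turn at. Then it turns easily. Let go within 10 degrees of a dot it springs out and locks; in between it sticks in.
- fan_knob (a joint): Turn of the knob on the yellow control box (same build and size, its place varies), rad, growing clockwise from above; starts near 1.05, at its green dot. A bystander, to be left as it is.
- grinder_knob (a joint): Turn of the knob on the red control box (same build and size, its place varies), rad, growing clockwise from above; starts near 0, at its grey dot. A bystander, to be left as it is.
There are look-alikes about, which are no part of the job. Leave any orange or pink look-alike of the part that bears lamp_grip alone.

How it is judged:
By the outcome, as a careful person would: the job done as asked, in the order asked, and still so for the second after the job is handed in, with the robot touching nothing.
It also fails if it takes over 32 s, if anything falls off the work surface, if the arm or the gripper's body presses on something with over 40 N, if the wrist force passes 120 N, or if a joint passes its speed limit or range.

## Working session

There is one attempt and no reset: what is moved stays moved. The work goes in short steps, Python scripts to look and compute and a shell command to move; the robot and the scene stay as the last step left them, time stands still between calls to the robot, and variables do not carry over. Pictures are saved under pics/ and viewed, at most 10 in all, crops included, and the job is handed in when it is done.

```bash
mkdir -p pics
cat > h.py <<'E'
import numpy as np, cv2
from bench import env
from scipy.spatial.transform import Rotation as Ro
def save(p,n): cv2.imwrite('pics/'+n,p['img'][:,:,::-1])
def atz(p,uv,z):
    d=p['R'].T@np.array([(uv[0]-p['cx'])/p['fx'],(uv[1]-p['cy'])/p['fy'],1.]);c=-p['R'].T@p['t']
    return c+d*(z-c[2])/d[2]
def proj(p,X):
    q=p['R']@np.array(X)+p['t'];return np.array([p['fx']*q[0]/q[2]+p['cx'],p['fy']*q[1]/q[2]+p['cy']])
def tri(ps,uvs):
    A=[];b=[]
    for p,uv in zip(ps,uvs):
        d=atz(p,uv,0)+p['R'].T@p['t'];d/=np.linalg.norm(d);M=np.eye(3)-np.outer(d,d);A.append(M);b.append(M@(-p['R'].T@p['t']))
    return np.linalg.lstsq(np.vstack(A),np.hstack(b),rcond=None)[0]
E
python3 - <<'E'
from h import *
np.set_printoptions(precision=4,suppress=True)
o=env.get_obs();print(o['tcp_pos'],o['eef_rot'],o['time_s'],o['force'])
ims=[]
for n in ['scene','top','wrist']:
    p=env.snapshot(n);save(p,n+'0.png')
    for name in ['lamp_grip']:
        for r in env.pinpoint(name,p)[:6]: print(n,name,np.round(r['xy'],1),round(r['score'],2),atz(p,r['xy'],.095))
    ims.append(p['img'])
    print('cam',-p['R'].T@p['t'])
cv2.imwrite('pics/all.png',np.vstack([np.hstack([cv2.resize(ims[0],(400,300)),cv2.resize(ims[2],(400,300))]),])[:,:,::-1])
E
```

```text
[0.2513 0.5722 0.4041] [-0.6453 -3.0743  0.0017] 0.0 [-1.1291 -0.4941 -0.3971]
scene lamp_grip [282.3 203.1] 0.91 [0.353  0.0156 0.095 ]
scene lamp_grip [378.2 260.4] 0.64 [0.5376 0.0047 0.095 ]
cam [ 0.6571 -0.3661  0.6982]
top lamp_grip [444.6 338.6] 0.88 [ 0.2868 -0.1977  0.095 ]
top lamp_grip [303.5 285.6] 0.74 [0.3606 0.0126 0.095 ]
top lamp_grip [309.6 171. ] 0.65 [0.5369 0.0071 0.095 ]
cam [0.3146 0.0208 0.8438]
cam [0.1762 0.6057 0.3852]
```

View pics/top0.png

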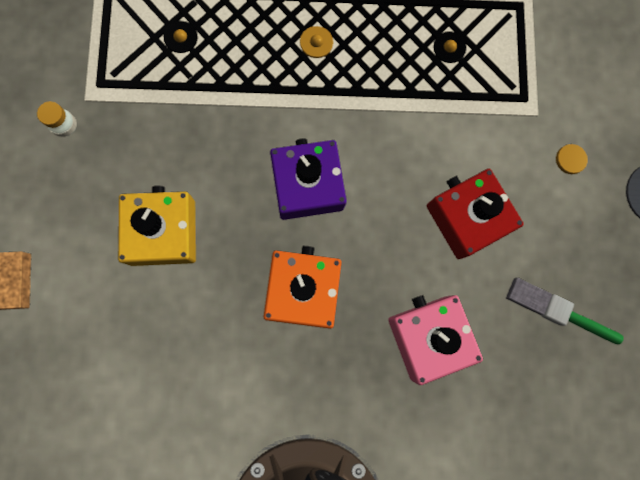

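View pics/scene0.png

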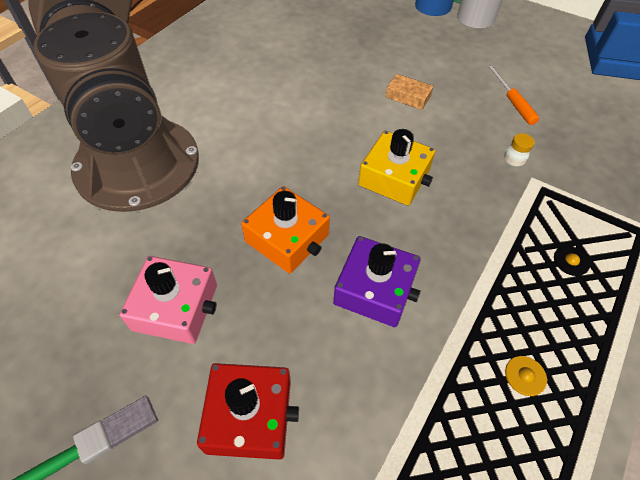

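The top view shows the purple box with its knob at about (309,171), pointer up-left toward the grey dot at (291,154). In the scene view that knob is at (378,260). The orange box (303,286) and pink box (445,339) are look-alikes.

Run:
```python
from h import *
np.set_printoptions(precision=4,suppress=True)
a=env.snapshot('scene');ua=[r['xy'] for r in env.pinpoint('lamp_grip',a) if np.hypot(*(np.array(r['xy'])-[378,260]))<15]
b=env.snapshot('top');ub=[r['xy'] for r in env.pinpoint('lamp_grip',b) if np.hypot(*(np.array(r['xy'])-[309,171]))<15]
X=tri([a,b],[ua[0],ub[0]]);print(X,ua,ub)
o=env.get_obs();R=Ro.from_rotvec(o['eef_rot']).as_matrix();print(R)
T=X+[0,0,.3];print('shift units to tcp z .395',R.T@(T-o['tcp_pos'])/.15)
```

```text
[0.5363 0.0119 0.0934] [[377.5, 257.6]] [[305.2, 169.8]]
[[-0.9156  0.402   0.    ]
 [ 0.402   0.9156  0.    ]
 [ 0.      0.     -1.    ]]
shift units to tcp z .395 [-3.2419 -2.6563  0.0754]
```

```bash
python3 -m crank '[[1,[-0.81,-0.66,0],[0,0,0]],[1,[-0.81,-0.66,0],[0,0,0]],[1,[-0.81,-0.66,0],[0,0,0]],[1,[-0.81,-0.66,0],[0,0,0]],[1,[-0.81,-0.66,0],[0,0,0]]]' 40
python3 -m crank '[[1,[-0.81,-0.66,0],[0,0,0]],[1,[-0.81,-0.66,0],[0,0,0]],[1,[-0.81,-0.66,0],[0,0,0]],[1,[-0.81,-0.66,0],[0,0,0]],[1,[-0.81,-0.66,0],[0,0,0]]]'
python3 -m crank '[[1,[-0.81,-0.66,0],[0,0,0]],[1,[-0.81,-0.66,0],[0,0,0]],[1,[-0.81,-0.66,0],[0,0,0]],[1,[-0.81,-0.66,0],[0,0,0]],[1,[-0.81,-0.66,0],[0,0,0]]]'
python3 -m crank '[[1,[-0.4,-0.66,0],[0,0,0]],[1,[-0.4,-0.66,0],[0,0,0]],[1,[-0.4,-0.66,0],[0,0,0]],[1,[-0.4,-0.66,0],[0,0,0]],[1,[-0.4,-0.66,0],[0,0,0]]]'
python3 - <<'E'
from h import *
np.set_printoptions(precision=4,suppress=True)
o=env.get_obs();print(o['tcp_pos'],o['eef_rot'],o['joint_positions'])
p=env.snapshot('wrist');save(p,'w1.png')
for r in env.pinpoint('lamp_grip',p): print(r['xy'],r['score'],atz(p,r['xy'],.095))
print(-p['R'].T@p['t'])
E
```

```text
time_s: 0.92
tcp_pos: [0.3244, 0.4291, 0.405]
eef_rot: [0.65, 3.073, -0.001]
force: [0.6, 1.1, -0.1]
grip_width: 0.095
grip_force: 0.0
time_s: 1.33
tcp_pos: [0.396, 0.29, 0.4049]
eef_rot: [0.65, 3.073, -0.0]
force: [-0.7, 0.8, -0.0]
grip_width: 0.0954
grip_force: 0.0
time_s: 1.75
tcp_pos: [0.4677, 0.1506, 0.4048]
eef_rot: [0.65, 3.072, -0.0]
force: [-0.3, 0.6, -0.8]
grip_width: 0.0952
grip_force: 0.0
time_s: 2.17
tcp_pos: [0.481, 0.0385, 0.4047]
eef_rot: [0.649, 3.074, 0.001]
force: [-0.3, 1.0, -0.1]
grip_width: 0.0948
grip_force: 0.0
[0.481  0.0385 0.4047] [0.6494 3.0737 0.0005] [-0.0572  0.2893  1.8974  0.0004  0.9548 -1.2118]
[311.3, 304.8] 0.86 [0.542  0.0084 0.095 ]
[220.6, 103.2] 0.55 [0.3596 0.0146 0.095 ]
[0.406  0.0721 0.3856]
```

View pics/w1.png

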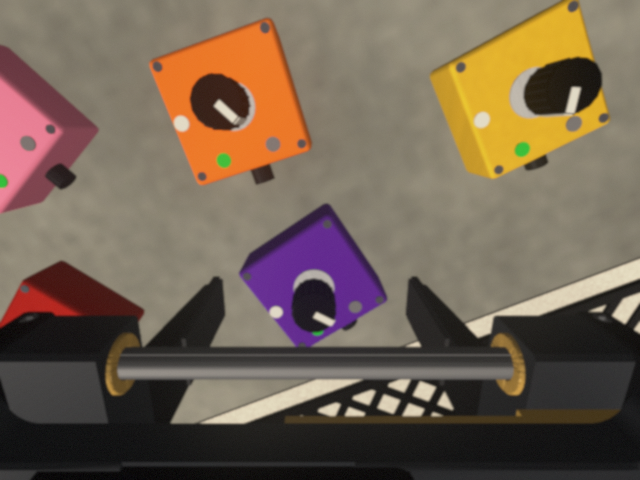

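The wrist view shows the purple knob at about (311,305), its pointer running to (333,322), grey dot (355,307), green (318,333) and white (276,312).

Run:
```python
from h import *
np.set_printoptions(precision=4,suppress=True)
w=env.snapshot('wrist');a=env.snapshot('scene');t=env.snapshot('top')
t['img']=cv2.imread('pics/top0.png')[:,:,::-1];a['img']=cv2.imread('pics/scene0.png')[:,:,::-1]
uw=[r['xy'] for r in env.pinpoint('lamp_grip',w) if abs(r['xy'][0]-311)<15][0]
X=tri([a,t,w],[[377.9,258.8],[307.4,170.4],uw]);print('X',X,[proj(p,X) for p in (a,t,w)],uw)
X2=tri([a,t],[[377.9,258.8],[307.4,170.4]]);print(X2)
for n,p,x0,y0,x1,y1 in [('w',w,235,200,390,345),('t',t,270,138,348,220),('a',a,332,235,422,328)]:
    g=p['img'][y0:y1,x0:x1].astype(int);r,gg,b=g[...,0],g[...,1],g[...,2]
    for nm,m,z in [('light',(g.min(2)>150)&(g.max(2)-g.min(2)<50),.112),('green',(gg>r+60)&(gg>b+50),.06),('grey',(abs(r-gg)<22)&(abs(b-gg)<22)&(gg>80)&(gg<150),.06)]:
        k,l,s,c=cv2.connectedComponentsWithStats(m.astype(np.uint8))
        for i in range(1,k):
            if s[i,4]<12: continue
            ys,xs=np.where(l==i);uv=np.c_[xs+x0,ys+y0]
            P=np.array([atz(p,q,z)[:2] for q in uv]);C=P.mean(0);e,v=np.linalg.eigh(np.cov(P.T))
            P6=atz(p,uv.mean(0),.06)[:2]
            print(n,nm,s[i,4],uv.mean(0).round(1),'z112/own',C,'z06',P6,'axis deg',np.degrees(np.arctan2(v[1,1],v[0,1])).round(1),np.sqrt(e)*1000)
cv2.imwrite('pics/c.png',np.hstack([cv2.resize(w['img'][200:345,235:390],(400,400),interpolation=2),cv2.resize(t['img'][138:220,270:348],(400,400),interpolation=2)])[:,:,::-1])
```

```text
X [0.5384 0.0091 0.0967] [array([380.1936, 257.9749]), array([308.3784, 169.679 ]), array([308.7364, 302.9354])] [311.4, 306.5]
[0.5368 0.0094 0.0932]
w light 262 [312.2 277.8] z112/own [0.5116 0.0244] z06 [0.5317 0.0151] axis deg 65.3 [3.3132 8.9313]
w light 123 [273.9 312.6] z112/own [ 0.5277 -0.0184] z06 [ 0.5509 -0.0358] axis deg 118.7 [2.7577 2.8853]
w light 119 [322. 320.] z112/own [0.5507 0.0163] z06 [0.5782 0.0054] axis deg -143.0 [1.587  5.1805]
w green 25 [315.9 333.6] z112/own [ 0.5901 -0.0066] z06 [ 0.5901 -0.0066] axis deg 79.5 [1.0583 2.4777]
w grey 10045 [312.6 263.4] z112/own [0.5203 0.0206] z06 [0.5181 0.0216] axis deg 82.2 [53.2111 55.    ]
w grey 12 [311.5 271. ] z112/own [0.5249 0.0174] z06 [0.5249 0.0174] axis deg 66.2 [0.     3.5146]
w grey 76 [312.  283.6] z112/own [0.5373 0.0124] z06 [0.5373 0.0124] axis deg 64.3 [ 4.0641 12.5736]
w grey 98 [353.1 307.3] z112/own [0.5777 0.0398] z06 [0.5777 0.0398] axis deg -179.2 [2.8565 3.1016]
w grey 53 [320.2 318.7] z112/own [0.5762 0.0044] z06 [0.5761 0.0044] axis deg -137.9 [3.9307 6.5832]
t light 32 [304.5 160.3] z112/o
[... 922 characters left out ...]
12/own [0.5479 0.0156] z06 [0.5382 0.0495] axis deg -140.0 [1.7771 5.0926]
a light 164 [377.5 275.9] z112/own [ 0.5526 -0.0294] z06 [0.5434 0.0004] axis deg -162.5 [ 5.0419 10.189 ]
a light 53 [369.1 294.5] z112/own [ 0.5572 -0.0622] z06 [ 0.5484 -0.0353] axis deg 76.4 [3.0077 3.1446]
a green 50 [398.5 291.4] z112/own [ 0.5834 -0.0058] z06 [ 0.5834 -0.0058] axis deg 92.1 [3.0627 3.4808]
a grey 1382 [344.6 283. ] z112/own [ 0.5052 -0.0364] z06 [ 0.5069 -0.0386] axis deg 127.7 [17.032  60.1547]
a grey 1359 [406.7 272.5] z112/own [0.5771 0.0334] z06 [0.5788 0.031 ] axis deg 125.5 [19.556  61.3623]
a grey 40 [407.  267.6] z112/own [0.5753 0.0394] z06 [0.5753 0.0394] axis deg 90.4 [2.9355 3.2535]
```

View pics/c.png

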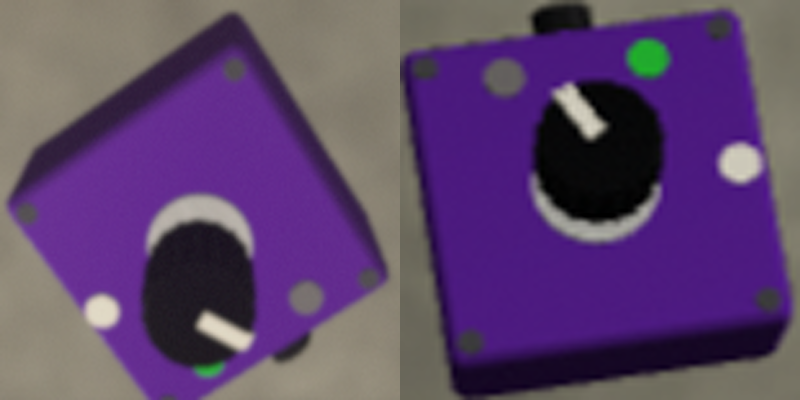

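```bash
python3 -m crank '[[1,[-0.44,-0.02,0],[0,0,0]],[1,[-0.44,-0.02,0.2],[0,0,0]],[1,[-0.44,-0.02,0.4],[0,0,0]],[1,[-0.44,-0.02,0.5],[0,0,0]],[1,[-0.44,-0.02,0.5],[0,0,0]]]'
python3 - <<'E'
from h import *
np.set_printoptions(precision=4,suppress=True)
w=env.snapshot('wrist');save(w,'w2.png');o=env.get_obs();print(o['tcp_pos'],o['eef_rot'])
for r in env.pinpoint('lamp_grip',w)[:2]: print(r['xy'],r['score'],atz(w,r['xy'],.095))
R=Ro.from_rotvec(o['eef_rot']).as_matrix();print(R.T@(np.array([.540,.0095,.27])-o['tcp_pos'])/.15)
# where the grasp axis at z=.095 falls in the picture
print(proj(w,[*o['tcp_pos'][:2],.095]),proj(w,[.54,.0095,.095]))
E
```

```text
time_s: 2.88
tcp_pos: [0.5397, 0.0103, 0.3265]
eef_rot: [-0.643, -3.069, 0.001]
force: [-0.1, 0.3, -1.2]
grip_width: 0.095
grip_force: 0.0
[0.5399 0.0103 0.3286] [-0.6435 -3.0718  0.0003]
[315.9, 272.1] 0.66 [0.5429 0.0095 0.095 ]
[-0.0037 -0.0045  0.3904]
[315.1076 267.6147] [313.9701 268.168 ]
```

View pics/w2.png

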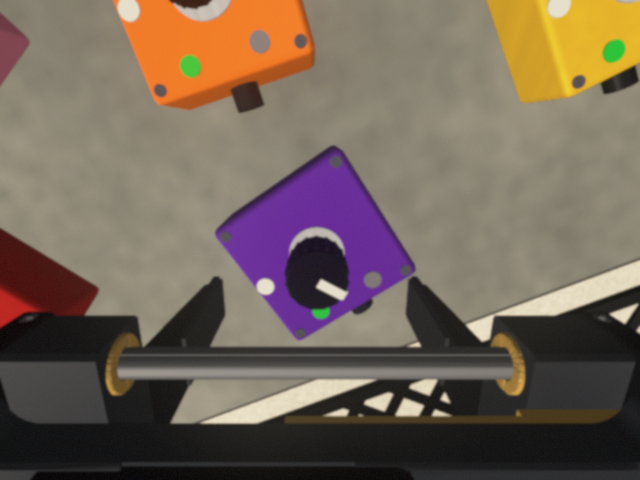

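The wrist view shows the knob at (317,271), centred between the fingers (midline about 315). Next I descend and grip.

```bash
python3 -m crank '[[1,[-0.01,0,0.2],[0,0,0]],[1,[-0.01,0,0.39],[0,0,0]],[1,[-0.01,0,0.39],[0,0,0]],[1,[-0.01,0,0.39],[0,0,0]],[1,[-0.01,0,0.39],[0,0,0]]]' 40
python3 -m crank '[[-1,[0,0,0],[0,0,0]],[-1,[0,0,0],[0,0,0]],[-1,[0,0,0],[0,0,0]],[-1,[0,0,0],[0,0,0]],[-1,[0,0,0],[0,0,0]]]' 40
python3 -m crank '[[-1,[0,0,0],[0,0,0]],[-1,[0,0,0],[0,0,0]],[-1,[0,0,0],[0,0,0]],[-1,[0,0,0],[0,0,0]],[-1,[0,0,0],[0,0,0]]]' 40
```

```text
time_s: 3.4
tcp_pos: [0.5418, 0.0093, 0.2732]
eef_rot: [0.644, 3.072, 0.001]
force: [-0.5, 0.2, -0.7]
grip_width: 0.095
grip_force: 0.0
time_s: 3.82
tcp_pos: [0.5413, 0.0091, 0.2716]
eef_rot: [0.645, 3.074, 0.0]
force: [-0.3, 0.6, -0.0]
grip_width: 0.0674
grip_force: 0.0
time_s: 4.23
tcp_pos: [0.5415, 0.0094, 0.2713]
eef_rot: [0.646, 3.074, 0.002]
force: [1.1, 4.1, 1.1]
grip_width: 0.0375
grip_force: 40.0
```

```bash
python3 -m crank '[[-1,[0,0,0.02],[0,0,0]],[-1,[0,0,0.04],[0,0,0]],[-1,[0,0,0.058],[0,0,0]],[-1,[0,0,0.058],[0,0,0]],[-1,[0,0,0.058],[0,0,0]]]' 40
python3 - <<'E'
from h import *
for i in range(3): p=env.snapshot('scene'); o=env.get_obs(); print(o['tcp_pos'],o['force'],o['ft_torque'])
save(p,'s3.png')
cv2.imwrite('pics/s3.png',cv2.resize(p['img'][160:360,260:520],(780,600))[:,:,::-1])
E
```

```text
time_s: 4.65
tcp_pos: [0.5415, 0.0095, 0.263]
eef_rot: [0.645, 3.074, 0.001]
force: [-0.6, 5.6, 9.4]
grip_width: 0.0374
grip_force: 40.0
[0.54148488 0.00949632 0.26304337] [-0.54905605  5.38971729  8.81163472] [0.8476066  0.18318707 0.00110866]
[0.54146954 0.00946646 0.26307835] [-0.95364414  4.79195601  8.50797258] [0.85822907 0.18146156 0.02217663]
[0.54146797 0.00949502 0.2631026 ] [-0.27281498  5.18065446  8.72994808] [0.90036552 0.26421194 0.00844062]
```

View pics/s3.png

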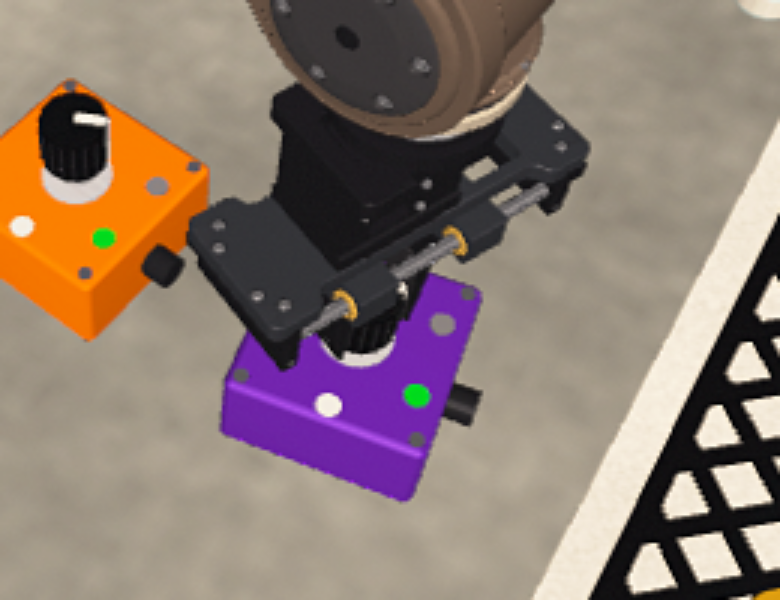

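The scene view shows the fingers on the purple knob, with the knob pressed down (collar nearly covered). The 8 to 9 N reading agrees with about 8 mm of travel. Now the turn.

```bash
python3 -m crank '[[-1,[0,0,0.004],[0,0,0.14]],[-1,[0,0,0.004],[0,0,0.28]],[-1,[0,0,0.004],[0,0,0.42]],[-1,[0,0,0.004],[0,0,0.56]],[-1,[0,0,0.004],[0,0,0.7]]]' 40
python3 -c "
from h import *
o=env.get_obs();print(o['force'],o['ft_torque'],Ro.from_rotvec(o['eef_rot']).as_matrix()[:,1])"
```

```text
time_s: 5.22
tcp_pos: [0.5412, 0.0093, 0.2624]
eef_rot: [-1.463, -2.78, -0.0]
force: [-2.4, 1.5, 10.0]
grip_width: 0.0376
grip_force: 40.0
[-2.36009792  1.4520801   9.95587438] [0.16760984 0.73165319 0.03511322] [8.24161804e-01 5.66354405e-01 9.57098478e-05]
```

```bash
python3 -m crank '[[-1,[0,0,0],[0,0,0.14]],[-1,[0,0,0],[0,0,0.28]],[-1,[0,0,0],[0,0,0.42]],[-1,[0,0,0],[0,0,0.58]],[-1,[0,0,0],[0,0,0.58]]]' 40
python3 - <<'E'
from h import *
np.set_printoptions(precision=4,suppress=True)
p=env.snapshot('wrist');q=env.snapshot('scene')
o=env.get_obs();y=Ro.from_rotvec(o['eef_rot']).as_matrix()[:,1];print(o['force'],o['ft_torque'],np.degrees(np.arctan2(y[1],y[0])),o['tcp_pos'])
cv2.imwrite('pics/c4.png',np.hstack([cv2.resize(p['img'][200:400,220:420],(400,400)),cv2.resize(q['img'][200:340,320:460],(400,400))])[:,:,::-1])
E
```

```text
time_s: 5.63
tcp_pos: [0.541, 0.0092, 0.2623]
eef_rot: [-2.056, -2.374, 0.001]
force: [-3.8, 1.2, 9.4]
grip_width: 0.0375
grip_force: 40.0
[-4.0551  0.9685  9.5167] [ 0.1017  1.0292 -0.0552] 8.660777512006828 [0.541  0.0092 0.2623]
```

View pics/c4.png

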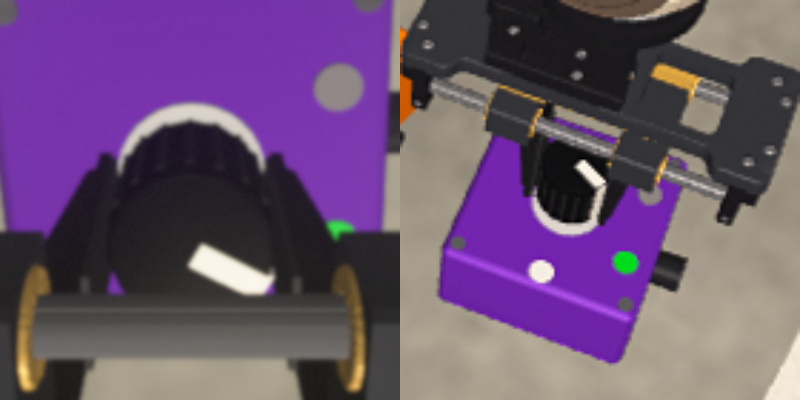

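Left crop (wrist): the white pointer turned with the fingers toward the green dot side. Right crop (scene): the pointer aims at the green dot. I measure its angle before letting go.

```bash
cat > ang.py <<'E'
from h import *
import sys
z=float(sys.argv[1])
for n in ['wrist','scene','top']:
    p=env.snapshot(n);c=proj(p,[.541,.0093,z]);yy,xx=np.mgrid[:480,:640]
    m=(p['img'].min(2)>150)&(np.ptp(p['img'],2)<50)&(np.hypot(xx-c[0],yy-c[1])<75)
    k,l,s,_=cv2.connectedComponentsWithStats(m.astype(np.uint8))
    for i in range(1,k):
        if s[i,4]<12: continue
        ys,xs=np.where(l==i);P=np.array([atz(p,q,z)[:2] for q in np.c_[xs,ys]]);e,v=np.linalg.eigh(np.cov(P.T))
        print(n,s[i,4],xs.mean().round(),ys.mean().round(),P.mean(0).round(4),np.degrees(np.arctan(v[1,1]/v[0,1])).round(1),(np.sqrt(e)*1000).round(1))
o=env.get_obs();print(o['tcp_pos'],o['force'],o['grip_width'])
E
python3 ang.py .1035
```

```text
wrist 540 315.0 262.0 [0.5374 0.0397] 8.0 [2.9 8.4]
wrist 509 334.0 336.0 [0.551  0.0065] -17.9 [1.8 5.2]
scene 33 381.0 248.0 [0.5316 0.0209] 8.9 [ 0.7 12.1]
scene 157 381.0 272.0 [ 0.5521 -0.0158] 87.1 [ 8.4 15.4]
scene 30 422.0 264.0 [0.5966 0.0306] 9.0 [0.7 9.4]
scene 54 369.0 295.0 [ 0.5557 -0.0579] 66.3 [3.  3.3]
scene 33 374.0 328.0 [ 0.5868 -0.0992] 4.9 [1.9 3.3]
[0.54095487 0.00921323 0.26228582] [-4.35134579  0.77756129  9.13300261] 0.037343070494699655
```

```bash
python3 -m crank '[[-1,[0,0,0],[0,0,0.03]],[-1,[0,0,0],[0,0,0.03]],[1,[0,0,0],[0,0,0.03]],[1,[0,0,0],[0,0,0.03]],[1,[0,0,0],[0,0,0.03]]]' 40
python3 -m crank '[[1,[0,0,0],[0,0,0]],[1,[0,0,0],[0,0,0]],[1,[0,0,0],[0,0,0]],[1,[0,0,0],[0,0,0]],[1,[0,0,0],[0,0,0]]]' 40
python3 -m crank '[[1,[0,0,-0.2],[0,0,0]],[1,[0,0,-0.4],[0,0,0]],[1,[0,0,-0.6],[0,0,0]],[1,[0,0,-0.8],[0,0,0]],[1,[0,0,-0.8],[0,0,0]]]'
python3 -m crank '[[1,[0.3,0,0],[0,0,0]],[1,[0.6,0,0],[0,0,0]],[1,[0.8,0,0],[0,0,0]],[1,[0.8,0,0],[0,0,0]],[1,[0.8,0,0],[0,0,0]]]'
python3 ang.py .112
python3 - <<'E'
from h import *
p=env.snapshot('wrist');q=env.snapshot('scene')
c=proj(p,[.541,.0093,.1]).astype(int);y=max(0,min(380,c[1]-50));x=c[0]-60
cv2.imwrite('pics/c5.png',np.hstack([cv2.resize(p['img'],(400,300)),cv2.resize(q['img'][220:340,320:480],(400,300))])[:,:,::-1])
E
```

```text
time_s: 6.3
tcp_pos: [0.5413, 0.0091, 0.2618]
eef_rot: [-2.075, -2.359, -0.0]
force: [-0.1, -0.0, -0.0]
grip_width: 0.0522
grip_force: 0.0
time_s: 6.72
tcp_pos: [0.5413, 0.0091, 0.2619]
eef_rot: [-2.075, -2.359, -0.0]
force: [-0.3, -0.8, -0.4]
grip_width: 0.0855
grip_force: 0.0
time_s: 7.13
tcp_pos: [0.5417, 0.0092, 0.3871]
eef_rot: [2.07, 2.354, 0.007]
force: [0.4, -0.2, -0.8]
grip_width: 0.0947
grip_force: 0.0
time_s: 7.55
tcp_pos: [0.5256, 0.1297, 0.3816]
eef_rot: [-2.071, -2.362, 0.0]
force: [0.1, -0.3, -0.6]
grip_width: 0.0954
grip_force: 0.0
wrist 340 315.0 339.0 [0.5363 0.0536] 7.5 [3.  7.9]
wrist 139 325.0 391.0 [0.5515 0.0053] -20.8 [1.9 5.3]
scene 38 387.0 257.0 [0.5491 0.0064] -22.7 [1.7 4.8]
scene 192 379.0 275.0 [ 0.5539 -0.0262] 45.2 [ 7.1 11.5]
scene 53 369.0 295.0 [ 0.5572 -0.0622] 76.4 [3.  3.1]
top 970 310.0 102.0 [0.6421 0.0086] -89.9 [ 5.8 35.5]
top 45 311.0 159.0 [0.55   0.0054] -23.0 [1.8 5.3]
top 49 336.0 171.0 [ 0.5331 -0.032 ] -74.4 [3.  3.1]
top 72 307.0 183.0 [0.5131 0.0112] 87.1 [ 3.4 10.1]
[0.52617015 0.12737973 0.38171654] [ 0.07913857 -0.05987292  0.3152335 ] 0.09502863854222272
```

View pics/c5.png

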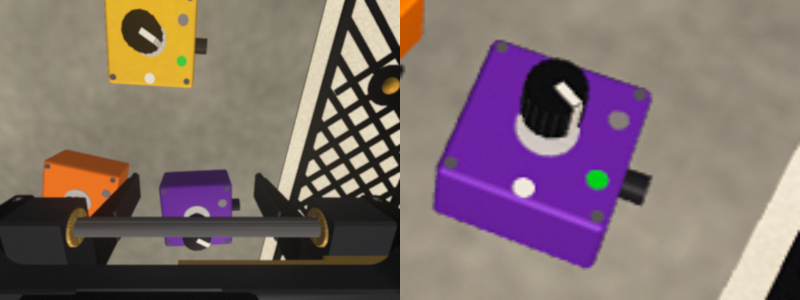

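The left crop shows the arm clear of everything. In the right crop the pointer aims at the green dot, about 2° off it. The scene and top views place the pointer at the same spot at z = 0.112, so the knob is fully out.

```bash
python3 -c "
from bench import env
print(env.finish_job())"
```

```text
the job is handed in; nothing more can be done
None
```

The purple knob was pushed in, turned clockwise to within about 2° of the green dot and released. It sprang fully back out, no other box was touched, and the job is handed in.

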